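# Hold a focus target on the gauge boom at the set stand-off

### The job

Set up the focus check on the camera stand: first take the white target tag out of its grey slotted block and hang it by its eye on the peg at the end of the stand's boom. Then push the red lock button fully down, take the boom by its blue handle and draw it out until the orange pointer is level with the red clip on the scale. The boom springs back if let go, so finish still gripping the handle and holding the boom still at that mark, with the tag hanging free on the peg; do not force the boom while it is locked, and leave the spool, the jar and the magnifier where they are.

Things in the scene. Friction and masses are not known exactly. Their poses are not given: they have to be found in the camera images.
- stand: Camera stand, fixed. Origin: underside of base plate on the boom's line; +x = way the boom extends. Plate x -110..230, y -45..45, 8 mm thick. Sleeve 26 wide, x -85..37, top z 56. Camera head x -108..-48, y +-21, top z 118, looks along +x. White scale on the plate at y -20..-38, tick every 5 mm. Boom: 14 mm square rod, top z 50 (all mm).
- boom: The sliding boom: rod, blue handle, post, peg and pointer. Origin: the stand's origin while fully in (the start); it moves along the stand's +x, 0 to 100 mm. A return spring pulls it in with 2 N at 0, rising to 4.5 N at 100 mm (friction 0.8 N). While the lock button is up the boom is locked fully in (about 0.5 mm play).
- handle (a point): Blue handle block standing on the boom's rod: 22 mm long (along the boom, its x) x 16 mm wide (its y) x 34 mm high. This point: centre of its underside, 50 mm above the bench; +x = the way the boom extends. Nothing within 30 mm of its two sides (+-y) above the rod's top; grip from above across the 16 mm width.
- peg_root (a point): Steel peg, 6 mm diameter, on the dark post (12 x 16 mm, top z 129 mm) at the boom's outer end, post 80 mm further out than the handle. This point: on the peg's axis at the post's outer face, 125 mm above the bench; +x = horizontally outward along the boom. The peg points outward and rises 10 degrees, 37 mm long along x, free rounded end.
- peg_tip (a point): Centre of the peg's free end.
- lock_button (a joint): Travel of the red lock button, m: 0 up (locked, at the start), 0.007 fully down (released). It moves straight down with about 3 N and stays down by itself when let go.
- button_top (a point): Centre of the top face of the red button, a cap of 22 mm diameter on the sleeve's top, its top face 74 mm above the bench when up; the black housing round it is 32 mm in diameter and 62 mm high above the bench.
- pointer (a point): Tip of the orange pointer that moves with the boom over the scale, 15 mm above the bench. Level with the red clip when their positions along the boom (stand's x) agree.
- mark_clip: Red clip fixed at the scale's outer edge, 5 mm wide, 12 x 16 mm; it marks the wanted stand-off. Origin: centre of its underside; axes as the stand's (x = the way the boom extends).
- tag_block: Grey slotted block that is fixed to the bench, 50 x 86 mm foot, slotted part 22 x 66 mm and 34 mm high. Slot 6 mm wide along its y, floor at z 8 mm; the tag stands in it. Origin: centre of the underside.
- tag: White target tag, a flat rigid plate 46 mm wide (y), 88 mm high (z), 4 mm thick (x), with black rings printed on both faces; about 45 g. Stands upright in the slot at the start. Origin: middle of its lower edge. Either face may look at the camera.
- tag_eye (a point): Centre of the tag's eye, a round 18 mm through hole 52 mm above the tag's lower edge; 27 mm of plain plate remain above the hole to grip by. When hung, the hole's upper edge rests on the peg.
- spool: Bystander: small blue spool of solder, 72 x 55 x 28 mm. Origin: underside.
- jar: Bystander: white jar with a blue lid, 60 mm diameter, 66 mm high. Origin: centre of underside.
- magnifier: Bystander: small black round magnifier, 37 mm diameter, 29 mm high. Origin: centre of underside.

How it is judged:
By the outcome, as a careful person would: the job done as asked, in the order asked, and still so for the second after the job is handed in, while the arm keeps its last pose, push and grip.
It also fails if it takes over 64 s, if anything falls off the work surface, if the arm or the gripper's body presses on something with over 40 N, if the wrist force passes 120 N, or if a joint passes its speed limit or range.

### The arm

A 6-joint arm with a two-finger parallel gripper is mounted at the origin on a cart in front of the work surface, level with it; the furniture and walls round the work are solid. World frame = base frame: x ahead of the robot, y to its left, z up, the work surface at z = 0. Lengths are in mm, angles in rad, forces in N, time in s.
With the tool pointing down it reaches from about 275 to 750 mm from the base axis. Payload 10.2 kg.
Tool frame: the origin (TCP) lies on the centre line of the jaws, within the pads' length; the fingertips stand 19 mm ahead of it and the grasp point (between the pads) is the TCP; z points along the fingers, y is the line along which they close (so a half turn about z gives the same grasp; the last joint's range is limited). The gripper opens to 85 mm and grips with 20 to 120 N. Pads are 22 mm wide; open, the fingers measure 114 mm over their backs; the gripper's body (76 mm by 85 mm) begins 54 mm behind the grasp point. The pads swing forward as they close: fully open they stand 13 mm farther back than shut.
Start: joints at [-1.506, 0.313, 1.498, -0, 1.331, -0.223], TCP at [149.005, -503.417, 250.294] pointing down, gripper open.
Joint ranges: [-2.94, 2.94], [-0.97, 2.17], [0.19, 2.56], [-1.23, 4.37], [0.02, 3.11], [-2.88, 2.88]. Speed limits (rad/s): [2.39, 2.39, 3.01, 3.14, 3.14, 3.14].

### API

Orientations are given as a unit quaternion [w, x, y, z].
In Python, from rig import sense, capture, finish_job, regions_of, mark_of gives the robot as it stands.
- The arm moves only by the tool jog_arm, never from a script. Its argument "series" is text: rows parted by semicolons, each of 7 numbers parted by spaces: the shift along the tool's x, y, z in units of 0.4 m (1.0 is 0.4 m), then the turn, a rotation vector about the tool's x, y, z in units of pi/2 rad (1.0 is pi/2 rad), then the opening, from -1 (shut) to 1 (fully open). A call has 1 to 20 rows; each row is the pose to reach, as a shift and turn from the pose commanded when the call began, along the tool's axes at that moment; what a row does not reach only later rows make up. A row lasts 1/8 s, in which the tool goes at most 62.5 mm and 10.7 degrees, less where a joint would pass 70% of its speed; a pose out of reach is approached as far as the arm can. A call with a number of a shift or a turn outside -1 to 1 is refused whole. A call with a gripper value outside its range is refused whole. The fingers move at their own pace and stop on an object; "grip_force" is the grip in N (left out, the last holds). Time passes only in rows, so rows that repeat a pose let the fingers close. It gives the time, the measured TCP pose, the force, the opening and the grip force at its end, in the units of the state.
- sense(): the state, without advancing time (a new reading comes with each control period).
- capture(name): name is "side" or "top"; returns a dict with "img" (480x640x3 uint8, red, green, blue), "intrinsics" (3x3 intrinsics, pixels), "dist_coeffs" ([k1, k2, p1, p2, k3] as OpenCV has them; the pictures are not rectified), "R" (3x3) and "t" (3): a world point X has camera coordinates R X + t. Camera axes: x right, y down, z forward; pixel columns grow to the right and rows downward; lengths in mm; the calibration is good to about 2 mm. A picture is of the moment at which its call begins. There is no depth.
- finish_job(): hands the job in; it is judged then, once.
Trained networks look in a picture, given as the dict that the camera call returned (one of the last four; its "shot" number tells which), for a name from the list of things; names that differ only in an ending like _2 or _b are one class to them, and where a whole thing is asked for, a point or a joint stands for the part that bears it (a point fixed in the world has none). Each returns a list of dicts, best first, with "confidence" (0 to 1); they miss things now and then, are a little off and sometimes report something else, mostly with a low value. They report only what shows in the picture. A call takes as long as a camera call.
- regions_of(label, picture): "region" (480x640 bool, what is visible of it) and "point" ([row, column] in pixels, amid what is visible of it).
- mark_of(label, picture): "point" ([row, column] in pixels: a listed point, or the origin of a listed thing).
The state is a dict: "time_s": time; "joints": joint angles; "dq": joint speeds; "tau": joint torques, N m; "eef_pos": TCP position; "ee_rot": TCP orientation; "force": force on the tool from outside, world axes, zero at the start; "wrist_torque": the same for the moment, N m; "grip_width": opening from 0.0 (shut) to 1.0 (fully open); "grip_force": force on a finger pad.
Only numpy, scipy, OpenCV 4.12 (cv2) and the standard library are available. Lean on these libraries where they do the work, as an engineer would, in place of code of your own. Each camera call takes 0.05 s, during which the arm holds its last target. There are 200 camera calls.

## Working session

There is one attempt and no reset: what is moved stays moved. The work goes in short steps, Python scripts to look and compute and a tool call to move; the robot and the scene stay as the last step left them, time stands still between calls to the robot, and variables do not carry over. Pictures are saved under pics/ and viewed, at most 10 in all, crops included, and the job is handed in when it is done.

Besides the shell and the picture viewer there is one more tool, called after "Emit:" as name(argument=value, ...), one argument or row to a line, values as JSON. jog_arm: Moves the arm, as the interface text tells. Shifts and turns lie within -1 to 1; 1 stands for 0.4 m of shift or pi/2 rad of turn. Its arguments: {"type":"object","properties":{"series":{"type":"string"},"grip_force":{"type":"number"}},"required":["series"]}

```bash
mkdir -p pics; cat > h.py <<'E'
import numpy as np, cv2
from scipy.optimize import least_squares
from scipy.spatial.transform import Rotation as Ro
from rig import sense, capture, finish_job, regions_of, mark_of
def ray(c,p):
    k=np.array(c["intrinsics"],float);d=np.array(c["dist_coeffs"],float)
    u=cv2.undistortPoints(np.array([[[p[1],p[0]]]],float),k,d).ravel()
    R=np.array(c["R"]);t=np.array(c["t"])
    v=R.T@np.array([u[0],u[1],1]);return -R.T@t,v/np.linalg.norm(v)
def atz(c,p,z):
    o,v=ray(c,p);return o+v*(z-o[2])/v[2]
def tri(cs,ps):
    A=0;b=0
    for c,p in zip(cs,ps):
        o,v=ray(c,p);M=np.eye(3)-np.outer(v,v);A=A+M;b=b+M@o
    X=np.linalg.solve(A,b)
    return X,[round(float(np.linalg.norm(np.cross(X-ray(c,p)[0],ray(c,p)[1]))),1) for c,p in zip(cs,ps)]
def proj(c,X):
    r=cv2.Rodrigues(np.array(c["R"]))[0]
    return cv2.projectPoints(np.array(X,float).reshape(-1,1,3),r,np.array(c["t"],float),np.array(c["intrinsics"],float),np.array(c["dist_coeffs"],float))[0].reshape(-1,2)
def shot(n,f=None):
    c=capture(n)
    if f: cv2.imwrite("pics/"+f,c["img"][:,:,::-1])
    return c
def m(l,c):
    r=mark_of(l,c);return (r[0]["point"],round(r[0]["confidence"],2)) if r else (None,0)
def tool(dw): # world shift -> tool units
    s=sense();w,x,y,z=s["ee_rot"];return Ro.from_quat([x,y,z,w]).inv().apply(dw)/400
E
cat > a.py <<'E'
from h import *
np.set_printoptions(precision=1,suppress=True)
s=shot("side","s1.png");t=shot("top","t1.png")
for l in "stand boom handle peg_root peg_tip button_top pointer mark_clip tag_block tag tag_eye spool jar magnifier".split():
    a,b=m(l,s),m(l,t)
    print(l,a[1],b[1],a[0],b[0],*(tri([s,t],[a[0],b[0]]) if a[0] is not None and b[0] is not None else ()))
print(sense())
for c in(s,t):print(-np.array(c["R"]).T@c["t"],np.array(c["R"])[2])
E
python3 a.py
```

```text
stand 0.69 0.76 [323.6, 318.8] [259.7, 384.1] [480.8 -97.2  -1.4] [7.0, 7.0]
boom 0.89 0 [324.0, 321.7] None
handle 0.6 0.59 [324.7, 334.8] [265.0, 411.7] [ 473.1 -172.9   49. ] [5.6, 5.6]
peg_root 0.93 0.83 [322.1, 345.8] [263.5, 451.9] [ 463.1 -264.4  124.9] [2.6, 2.6]
peg_tip 0.66 0.55 [328.4, 354.9] [268.6, 467.2] [ 454.9 -303.6  138.9] [4.4, 4.4]
button_top 0.73 0.54 [354.0, 321.5] [265.9, 390.4] [ 470.4 -125.   -68.5] [3.5, 3.5]
pointer 0.6 0.77 [350.5, 319.7] [281.5, 424.7] [ 424.  -211.8   25.7] [2.2, 2.2]
mark_clip 0.59 0 [375.6, 327.3] None
tag_block 0.95 0.65 [259.1, 265.6] [270.1, 277.7] [452.8 211.2  14. ] [5.9, 5.9]
tag 0.55 0.58 [262.7, 265.7] [271.2, 277.4] [451.5 213.1   1.5] [4.7, 4.7]
tag_eye 0.61 0.51 [241.3, 266.7] [270.7, 274.4] [454.  213.   68.3] [0.4, 0.4]
spool 0.58 0.82 [303.4, 390.6] [204.3, 389.2] [ 650.2 -116.6   15. ] [1.8, 1.8]
jar 0.51 0 [353.7, 318.5] None
magnifier 0.59 0 [359.9, 438.4] None
{'time_s': 1.5, 'joints': array([-1.5,  0.3,  1.5, -0. ,  1.3, -0.2]), 'dq': array([-0., -0., -0.,  0., -0.,  0.]), 'tau': array([ -0. , -41.2, -26. ,  -0. ,   0. ,   0. ]), 'eef_pos': array([ 149. , -503.4,  250.3]), 'ee_rot': array([-0. ,  1. ,  0.1, -0. ]), 'force': array([0.3, 0.8, 0.4]), 'wrist_torque': array([ 0., -0.,  0.]), 'grip_force': 0.0, 'grip_width': 0.9994318060394819}
[ 112.2 -968.7  732.2] [ 0.3  0.8 -0.5]
[ 375.2   63.5 1392.9] [ 0.1  0.  -1. ]
```

```bash
python3 - <<'E'
import cv2
s=cv2.imread("pics/s1.png");t=cv2.imread("pics/t1.png")
cv2.imwrite("pics/s1c.png",cv2.resize(s[210:410,220:480],(780,600),interpolation=cv2.INTER_CUBIC))
cv2.imwrite("pics/t1c.png",cv2.resize(t[190:340,260:500],(800,500),interpolation=cv2.INTER_CUBIC))
E
```

```text
(no output)
```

View pics/s1c.png

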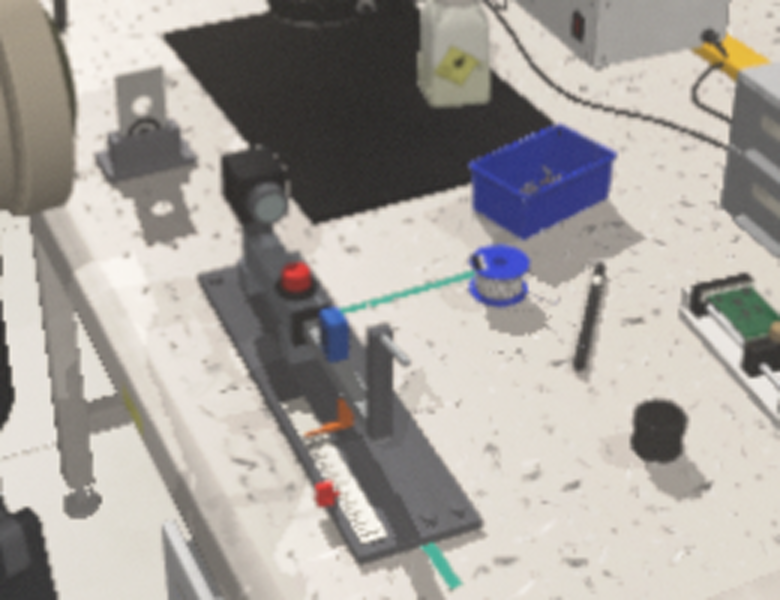

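View pics/t1c.png

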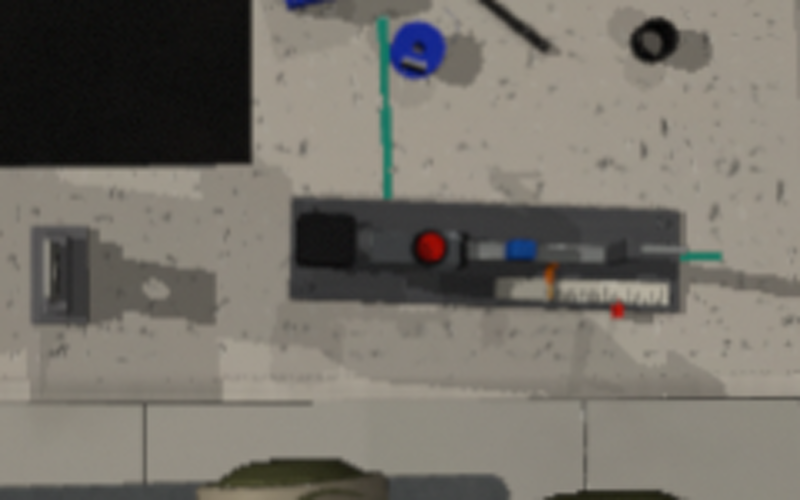

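The side crop (3×, offset 220,210) shows the tag with its eye at about (142,104), the red button at (295,275), the blue handle at (334,335), the pointer tip at (310,435) and the clip at (325,494). In the top crop (3.33×, offset 260,190) the stand extends to the right, which is −y. Its plate corners are (292,197), (680,212), (680,311) and (292,298), and the block foot spans (32..89, 228..323).

Next I fit the stand and block poses to these.

```bash
cat > fit.py <<'E'
from h import *
np.set_printoptions(precision=2,suppress=True)
s=shot("side");t=shot("top")
T=lambda u,v:(260+u/3.3333-.35,190+v/3.3333-.35)
S=lambda u,v:(220+u/3-.33,210+v/3-.33)
def box(x0,x1,y0,y1,z0,z1):return np.array([[x,y,z] for x in(x0,x1) for y in(y0,y1) for z in(z0,z1)])
def cyl(r,z0,z1):
    a=np.linspace(0,6.28,33);return np.array([[r*np.cos(q),r*np.sin(q),z] for q in a for z in(z0,z1)])
def cen(c,X):
    h=cv2.convexHull(proj(c,X).astype(np.float32)*16);mm=cv2.moments(h);return np.array([mm['m10'],mm['m01']])/mm['m00']/16
def cmask(c,kind,roi):
    hsv=cv2.cvtColor(c["img"],cv2.COLOR_RGB2HSV).astype(int);H,Sa,V=hsv[...,0],hsv[...,1],hsv[...,2]
    k={'red':((H<8)|(H>172))&(Sa>140)&(V>60),'blue':(H>98)&(H<125)&(Sa>110)&(V>50),'or':(H>8)&(H<20)&(Sa>140)&(V>80)}[kind]
    M=np.zeros_like(k);u0,u1,v0,v1=roi;M[v0:v1,u0:u1]=k[v0:v1,u0:u1]
    y,x=np.nonzero(M);return np.array([x.mean(),y.mean()]),len(x),(x.min(),x.max(),y.min(),y.max())
obs={}
obs['hs']=cmask(s,'blue',(322,342,308,335));obs['ht']=cmask(t,'blue',(405,425,255,275))
obs['bs']=cmask(s,'red',(308,330,295,312));obs['bt']=cmask(t,'red',(380,398,255,275))
obs['cs']=cmask(s,'red',(320,336,365,385));obs['ct']=cmask(t,'red',(438,455,278,292))
obs['ps']=cmask(s,'or',(318,342,338,360));obs['pt']=cmask(t,'or',(418,432,265,285))
for k,v in obs.items():print(k,v)
def W(p,X):
    c,q=np.cos(p[2]),np.sin(p[2]);X=np.atleast_2d(X);return np.c_[p[0]+c*X[:,0]-q*X[:,1],p[1]+q*X[:,0]+c*X[:,1],X[:,2]]
pc=[((-110,-45,8),None,(292,298)),((-110,45,8),None,(292,197)),((230,45,8),(480,523),(680,212)),((230,-45,8),(360,560),(680,311))]
def f(p):
    r=[]
    for X,a,b in pc:
        for c,o in((s,a and S(*a)),(t,b and T(*b))):
            if o:r+=list((proj(c,W(p,[X]))[0]-o)*.5)
    hb=box(p[3]-11,p[3]+11,-8,8,50,84);bb=cyl(11,64,74)+[p[4],0,0]
    cb=box(p[5]-2.5,p[5]+2.5,-46,-34,8,24)+[0,p[6],0]
    for B,k in((hb,'h'),(bb,'b'),(cb,'c')):
        r+=list(cen(s,W(p,B))-obs[k+'s'][0])+list(cen(t,W(p,B))-obs[k+'t'][0])
    return r
r=least_squares(f,[475,-95,-1.57,75,10,170,0],x_scale=[1,1,.01,1,1,1,1],loss='soft_l1')
p=r.x;print("stand x,y,yaw,handle,button,clip,clipdy",p);print(np.array(f(p)))
for n,X in(('handle',(p[3],0,50)),('root',(p[3]+86,0,125)),('tip',(p[3]+123,0,131.5)),('button',(p[4],0,74)),('clip',(p[5],-40,8))):
    w=W(p,[X])[0];print(n,w,proj(s,[w])[0][::-1],proj(t,[w])[0][::-1])
# block
bc=[((-25,-43),(88,323)),((25,-43),(34,323)),((25,43),(32,228)),((-25,43),(88,228))]
tg=[((0,23,96),(115,77)),((0,-23,96),(160,66)),((0,0,60),(142,104))]
def g(q):
    r=[]
    for X,b in bc:
        # block +x -> world +y
        w=W(q,[(X[0],-X[1],8)]);r+=list(np.array(proj(t,w)[0])-T(*b))
    for X,a in tg:r+=list(proj(s,W(q,[X]))[0]-S(*a))
    return r
r=least_squares(g,[453,212,1.57],x_scale=[1,1,.01]);print("block",r.x,np.array(g(r.x)))
for l,c in(("tag_eye",s),):print(atz(c,m(l,c)[0],60), atz(c,S(142,104)[::-1],60))
a=regions_of("tag",t);print([ (x["confidence"],x["point"],x["region"].sum()) for x in a[:2]], atz(t,a[0]["point"],90))
E
python3 fit.py
```

```text
hs (array([331.45, 320.5 ]), 113, (np.int64(326), np.int64(335), np.int64(313), np.int64(329)))
ht (array([415.91, 264.39]), 54, (np.int64(412), np.int64(420), np.int64(261), np.int64(267)))
bs (array([318.37, 301.99]), 68, (np.int64(314), np.int64(322), np.int64(298), np.int64(306)))
bt (array([389.07, 263.51]), 55, (np.int64(385), np.int64(393), np.int64(260), np.int64(267)))
cs (array([327.89, 374.09]), 35, (np.int64(325), np.int64(331), np.int64(371), np.int64(377)))
ct (array([444.71, 282.5 ]), 14, (np.int64(443), np.int64(446), np.int64(281), np.int64(284)))
ps (array([332.81, 349.44]), 43, (np.int64(327), np.int64(336), np.int64(344), np.int64(353)))
pt (array([424.38, 271.69]), 13, (np.int64(423), np.int64(426), np.int64(269), np.int64(274)))
stand x,y,yaw,handle,button,clip,clipdy [ 470.61 -100.1    -1.61   75.     10.    170.      0.  ]
[-0.4   0.24  0.05 -0.11  0.85 -0.77  0.06 -0.44 -0.2  -0.51  0.01  0.16
 -1.21 -0.9  -1.56  0.2   0.79  0.42  1.96  0.3   1.96 -2.7  -0.91 -1.7 ]
handle [ 467.53 -175.03   50.  ] [325.96 330.28] [265.05 413.2 ]
root [ 464.   -260.96  125.  ] [320.73 346.74] [264.11 450.3 ]
tip [ 462.48 -297.93  131.5 ] [329.17 354.77] [264.37 464.76]
button [ 470.2  -110.09   74.  ] [300.54 319.11] [263.68 391.25]
clip [ 423.66 -268.31    8.  ] [374.36 329.89] [280.91 443.14]
block [452.57 209.75   1.58] [ 0.62  0.47 -0.48  0.79 -0.08 -0.4   0.31 -0.74 -0.41 -0.62  0.73 -0.49
 -0.37  0.27]
[459.64 218.33  60.  ] [453.96 210.77  60.  ]
[(0.34, [265.0, 423.7], np.int64(347))] [ 464.68 -196.7    90.  ]
```

```bash
sed -i "s/loss='soft_l1')/loss='soft_l1',diff_step=1e-3)/" fit.py; python3 fit.py | sed -n '9,30p'
```

```text
stand x,y,yaw,handle,button,clip,clipdy [ 470.71 -101.4    -1.63   78.13    4.21  173.      0.  ]
[-0.29 -0.1   0.41 -0.43  0.25 -0.18  0.4   0.19 -1.02 -0.15  0.1   0.79
 -1.01  0.43  0.02  0.66  0.1  -0.68  0.34  0.22  1.34 -1.12  0.33 -0.72]
handle [ 466.22 -179.4    50.  ] [327.28 330.57] [265.51 414.76]
root [ 461.27 -265.26  125.  ] [322.34 346.45] [265.12 451.94]
tip [ 459.14 -302.2   131.5 ] [330.96 354.2 ] [265.62 466.4 ]
button [ 470.47 -105.61   74.  ] [299.45 318.42] [263.6  389.63]
clip [ 420.83 -271.81    8.  ] [375.89 329.32] [281.88 444.37]
block [452.57 209.75   1.58] [ 0.62  0.47 -0.48  0.79 -0.08 -0.4   0.31 -0.74 -0.41 -0.62  0.73 -0.49
 -0.37  0.27]
[456.19 214.94  60.  ] [453.96 210.77  60.  ]Traceback (most recent call last):
  File "fit.py", line 51, in <module>
    a=regions_of("tag",t);print([ (x["confidence"],x["point"],x["region"].sum()) for x in a[:2]], atz(t,a[0]["point"],90))
                                                                                                        ~^^^
IndexError: list index out of range
```

```bash
cat >> h.py <<'E'
def plan(pos,ydir=None):
    """row units to bring the TCP to pos with tool z down and tool y along +-ydir (world)"""
    s=sense();w,x,y,z=s["ee_rot"];R=Ro.from_quat([x,y,z,w]);rv=np.zeros(3)
    if ydir is not None:
        best=None
        for sg in(1,-1):
            yy=sg*np.array([*ydir,0.])/np.linalg.norm(ydir);zz=np.array([0,0,-1.]);G=np.c_[np.cross(yy,zz),yy,zz]
            v=(R.inv()*Ro.from_matrix(G)).as_rotvec()
            if best is None or np.linalg.norm(v)<np.linalg.norm(best):best=v
        rv=best/(np.pi/2)
    return np.round(R.inv().apply(np.array(pos)-s["eef_pos"])/400,4),np.round(rv,4)
E
python3 - <<'E'
from h import *
s=sense();w,x,y,z=s["ee_rot"];print(s["time_s"],Ro.from_quat([x,y,z,w]).as_matrix().round(3))
print(plan((400,-140,250),(0,1)),plan((453,210,200),(0,1)))
E
```

```text
1.9 [[ 0.959  0.284  0.   ]
 [ 0.284 -0.959  0.   ]
 [ 0.    -0.    -1.   ]]
(array([ 8.595e-01, -6.931e-01,  7.000e-04]), array([-0.    , -0.    ,  0.1832])) (array([ 1.2349, -1.4945,  0.1258]), array([-0.    , -0.    ,  0.1832]))
```

Emit:
jog_arm(
  series="0.86 -0.69 0 0 0 0.183 0;0.86 -0.69 0 0 0 0.183 0;0.86 -0.69 0 0 0 0.183 0;0.86 -0.69 0 0 0 0.183 0;0.86 -0.69 0 0 0 0.183 0;0.86 -0.69 0 0 0 0.183 0;0.86 -0.69 0 0 0 0.183 0;0.86 -0.69 0 0 0 0.183 0;0.86 -0.69 0 0 0 0.183 0",
)

```text
time_s: 3.02
eef_pos: [400.4, -141.3, 250.3]
ee_rot: [0.0, 1.0, 0.0, -0.0]
force: [-0.8, -0.5, -0.3]
grip_width: 0.499
grip_force: 0.0
```

```bash
python3 - <<'E'
from h import *
s=sense();print(s["time_s"],s["eef_pos"],s["force"],s["grip_width"],plan((453,210,170),(0,1)))
E
```

```text
3.025 [ 400.4155348  -141.28100072  250.27247495] [-0.77701525 -0.4657488  -0.26979369] 0.4985491268022688 (array([ 0.1324, -0.8781,  0.2005]), array([0.0001, 0.0001, 0.0006]))
```

Emit:
jog_arm(
  series="0.1315 -0.878 0.1 0 0 0 0;0.1315 -0.878 0.1 0 0 0 0;0.1315 -0.878 0.1 0 0 0 0;0.1315 -0.878 0.1 0 0 0 0;0.1315 -0.878 0.1 0 0 0 0;0.1315 -0.878 0.1 0 0 0 0;0.1315 -0.878 0.25 0 0 0 0;0.1315 -0.878 0.25 0 0 0 0;0.1315 -0.878 0.25 0 0 0 0",
)

```text
time_s: 4.15
eef_pos: [454.2, 209.0, 152.1]
ee_rot: [-0.0, 1.0, -0.001, 0.001]
force: [-0.1, 0.1, 0.9]
grip_width: 0.5
grip_force: 0.0
```

```bash
python3 - <<'E'
from h import *
s=sense();print(s["time_s"],s["eef_pos"])
a=shot("side");b=shot("top")
P=lambda i,c0,c1,r0,r1:cv2.resize(i["img"][r0:r1,c0:c1,::-1],None,fx=6,fy=6,interpolation=cv2.INTER_CUBIC)
A=P(a,235,300,195,285);B=P(b,240,305,230,320)
cv2.imwrite("pics/g1.png",np.hstack([A,B]))
E
```

```text
4.15 [454.19893213 208.9837259  152.14112444]
```

View pics/g1.png

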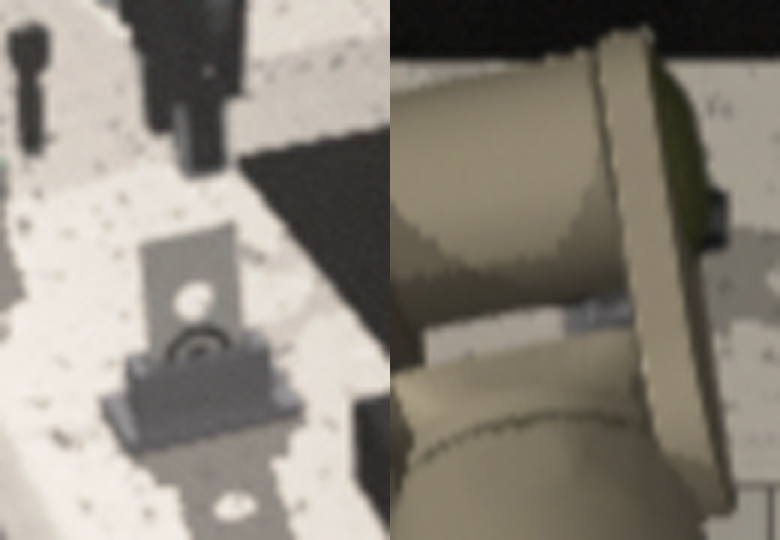

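The side picture shows the gripper's near finger above the tag: tag eye at crop (193,300), finger tip at (203,175). The arm hides the block in the top view. I'll descend and grip.

Emit:
jog_arm(
  series="0 0 0.148 0 0 0 0;0 0 0.148 0 0 0 0;0 0 0.148 0 0 0 0;0 0 0.148 0 0 0 -0.6;0 0 0.148 0 0 0 -0.6;0 0 0.148 0 0 0 -1;0 0 0.148 0 0 0 -1;0 0 0.148 0 0 0 -1;0 0 0.148 0 0 0 -1;0 0 0.148 0 0 0 -1",
  grip_force=30,
)

```text
time_s: 5.5
eef_pos: [453.4, 210.4, 91.8]
ee_rot: [-0.0, 1.0, 0.0, 0.001]
force: [-1.2, -0.0, 6.4]
grip_width: 0.04
grip_force: 33.7
```

```bash
python3 - <<'E'
from h import *
s=sense();print(s["time_s"],s["eef_pos"],s["force"],s["wrist_torque"],s["grip_width"],s["grip_force"])
a=shot("side")
cv2.imwrite("pics/g2.png",cv2.resize(a["img"][195:285,230:310,::-1],None,fx=6,fy=6,interpolation=cv2.INTER_CUBIC))
E
```

```text
5.5 [453.40065975 210.37039743  91.82433121] [-1.24466994 -0.03876919  6.42547452] [0.30479431 0.17801316 0.01409599] 0.04046524238027622 33.72516989707947
```

View pics/g2.png

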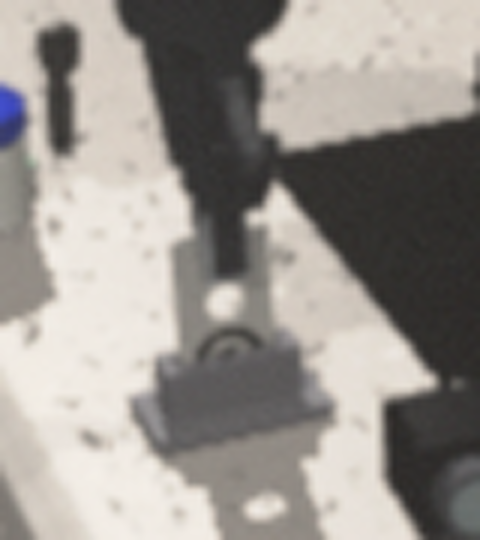

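The fingers grip the plate with the tips just above the eye, which is at crop (224,300). I'll lift and carry.

Emit:
jog_arm(
  series="0 0 -0.05 0 0 0 -1;0 0 -0.1 0 0 0 -1;0 0 -0.2 0 0 0 -1;0 0 -0.35 0 0 0 -1;0 0.05 -0.35 0 0 0 -1;0 0.15 -0.35 0 0 0 -1;0 0.27 -0.35 0 0 0 -1;0 0.39 -0.35 0 0 0 -1;0 0.51 -0.35 0 0 0 -1;0 0.63 -0.35 0 0 0 -1;0 0.75 -0.35 0 0 0 -1;0 0.87 -0.35 0 0 0 -1;0 1 -0.35 0 0 0 -1;0 1 -0.35 0 0 0 -1",
)

```text
time_s: 7.3
eef_pos: [452.7, -192.6, 230.6]
ee_rot: [0.0, 1.0, -0.002, -0.0]
force: [-0.6, 1.3, -1.0]
grip_width: 0.037
grip_force: 32.7
```

Emit:
jog_arm(
  series="0 0.12 0 0 0 0 -1;0 0.24 0 0 0 0 -1;0 0.36 0 0 0 0 -1;0.005 0.41 0 0 0 0.03 -1;0.01 0.42 0.1 0 0 0.03 -1;0.01 0.42 0.17 0 0 0.03 -1;0.01 0.42 0.17 0 0 0.03 -1;0.01 0.42 0.17 0 0 0.03 -1",
)

```text
time_s: 8.3
eef_pos: [457.8, -357.8, 164.5]
ee_rot: [0.001, 1.0, -0.023, 0.001]
force: [0.0, -0.1, 0.0]
grip_width: 0.036
grip_force: 32.7
```

```bash
cat > look.py <<'E'
from h import *
import sys
np.set_printoptions(precision=2,suppress=True)
s=sense();print(s["time_s"],s["eef_pos"],s["ee_rot"],s["force"],s["grip_width"],s["grip_force"])
a=shot("side");b=shot("top")
for l in("tag_eye","peg_tip","peg_root"):
    x,y=m(l,a),m(l,b);print(l,x,y,tri([a,b],[x[0],y[0]]) if x[0] is not None and y[0] is not None else '')
e=s["eef_pos"]-[0,0,31.8]
print("eye pred",proj(a,[e])[0][::-1],proj(b,[e])[0][::-1])
A=cv2.resize(a["img"][290:370,310:390,::-1],None,fx=5,fy=5,interpolation=cv2.INTER_CUBIC)
B=cv2.resize(b["img"][225:305,410:490,::-1],None,fx=5,fy=5,interpolation=cv2.INTER_CUBIC)
cv2.imwrite("pics/"+sys.argv[1],np.hstack([A,B]))
E
python3 look.py p1.png
```

```text
8.3 [ 457.76 -357.84  164.52] [ 0.    1.   -0.02  0.  ] [ 0.01 -0.06  0.01] 0.03639289884739113 32.7023845911026
tag_eye ([351.0, 372.3], 0.72) ([293.4, 192.3], 0.55) (array([ 605.97,  404.22, -426.48]), [269.5, 269.5])
peg_tip ([329.0, 356.9], 0.57) ([263.7, 463.2], 0.53) (array([ 466.25, -295.41,  128.4 ]), [1.8, 1.8])
peg_root ([323.6, 346.0], 0.91) ([261.3, 451.3], 0.69) (array([ 466.96, -263.31,  119.93]), [5.2, 5.2])
eye pred [348.56 367.73] [265.9  487.29]
```

View pics/p1.png

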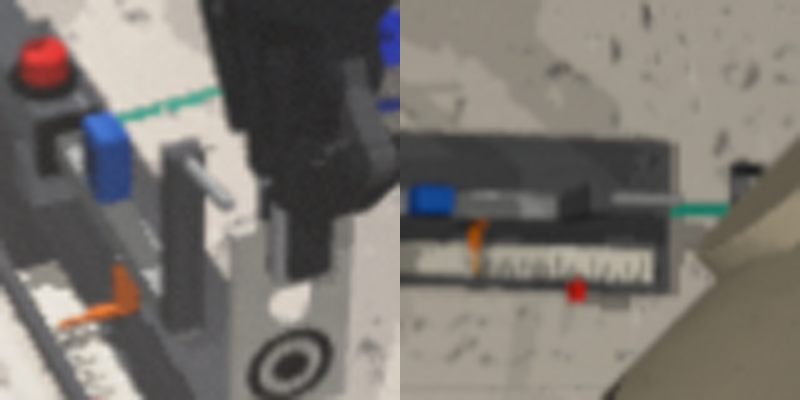

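```bash
python3 - <<'E'
from h import *
np.set_printoptions(precision=2,suppress=True)
a=shot("side");b=shot("top")
print(tri([a,b],[(330.4,355.8),(265.4,466.3)]),tri([a,b],[(322.5,348.2),(265.0,452.3)]))
print("side-only tip z131.5",atz(a,(330.4,355.8),131.5),"top",atz(b,(265.4,466.3),131.5))
print("side-only root z125",atz(a,(322.5,348.2),125),"top",atz(b,(265.0,452.3),125))
e=np.array([457.8,-357.8,132.7]);print(proj(a,[e,e+[9,0,0],e-[9,0,0],e+[0,0,9],e-[0,0,9]]))
g=cv2.cvtColor(a["img"],cv2.COLOR_RGB2GRAY);print(g[318:336,343:361]);print(g[343:358,361:376])
E
```

```text
(array([ 460.93, -302.32,  131.99]), [1.3, 1.3]) (array([ 462.82, -266.76,  124.88]), [1.3, 1.3])
side-only tip z131.5 [ 462.57 -301.99  131.5 ] top [ 459.72 -301.94  131.5 ]
side-only root z125 [ 464.1  -267.12  125.  ] top [ 461.57 -266.24  125.  ]
[[367.74 348.55]
 [372.22 347.13]
 [363.23 349.98]
 [367.89 344.62]
 [367.6  352.44]]
[[178 169 155 133 126 120 136 187 203 206 209 212 210 202 198 152  86  51]
 [128 120 112 106 104 102 107 148 166 172 199 211 210 209 205 154  86  50]
 [ 96  99 100 101 103  96  91 109 173 196 206 209 211 211 207 170  97  52]
 [ 83  90  90  92 116 118  93  95 179 208 212 210 210 210 208 171 101  53]
 [ 69  72  75  90 129 163 138 107 181 208 210 211 209 210 207 180 108  54]
 [ 67  66  69  81 117 150 165 146 187 210 211 210 210 211 210 196 127  62]
 [ 67  65  67  73  90 121 149 170 186 205 211 211 210 210 209 203 153  87]
 [ 65  63  66  69  74  92 125 155 178 190 202 210 211 211 211 210 195 135]
 [ 63  65  68  68  67  75 101 128 156 179 186 200 207 211 211 209 208 188]
 [ 64  67  68  71  68  67  76  99 128 157 170 180 198 209 209 210 209 187]
 [ 64  64  68
[... 833 characters left out ...]
7 120]
 [133 132 130 122 127 129 128 127 147 162 165 129 122 132 134]
 [133 133 133 141 166 173 175 198 204 205 199 136 135 136 136]
 [134 133 136 164 199 208 209 210 210 208 199 139 134 137 136]
 [133 133 146 195 210 210 211 210 209 204 183 137 136 136 135]
 [134 136 158 200 209 210 211 210 207 192 163 137 135 134 133]
 [134 137 168 204 211 209 210 211 203 179 153 136 135 135 135]
 [134 136 160 195 206 208 207 214 197 165 140 136 136 135 135]
 [136 135 140 156 181 189 190 197 171 141 134 135 136 135 134]
 [135 137 137 139 147 151 150 139 124 120 121 128 133 134 137]
 [135 141 137 135 134 124 115  97  85  79  79  96 113 119 134]
 [134 137 134 122 113  87  67  63  62  63  58  55  61  84 117]]
```

```bash
python3 - <<'E'
from h import *
np.set_printoptions(precision=2,suppress=True)
a=shot("side");s=sense();e=s["eef_pos"]
print("eye g2 pred",proj(a,[(453.4,208.4,60)]))
o,v=ray(a,(350.8,367.6));print("hole ray at tag plane",o+v*(e[1]-2-o[1])/v[1])
K=7;c0,r0=335,300
A=cv2.resize(a["img"][r0:r0+82,c0:c0+60,::-1],None,fx=K,fy=K,interpolation=cv2.INTER_CUBIC)
q=lambda X:np.int32(((proj(a,X)-[c0,r0])*K+K/2)).reshape(-1,1,2)
b=e-[0,2,83.8]
cv2.polylines(A,[q([b+[x,0,z] for x,z in((-23,0),(23,0),(23,88),(-23,88))])],True,(0,255,0),1)
cv2.polylines(A,[q([b+[9*np.cos(f),0,52+9*np.sin(f)] for f in np.linspace(0,6.28,30)])],True,(0,255,0),1)
cv2.polylines(A,[q([e+[x,y,-19] for x,y in((-11,-2),(11,-2),(11,-16),(-11,-16))])],True,(0,255,255),1)
cv2.imwrite("pics/o1.png",A)
E
```

```text
eye g2 pred [[267.08 244.76]]
hole ray at tag plane [ 456.48 -359.92  129.65]
```

View pics/o1.png

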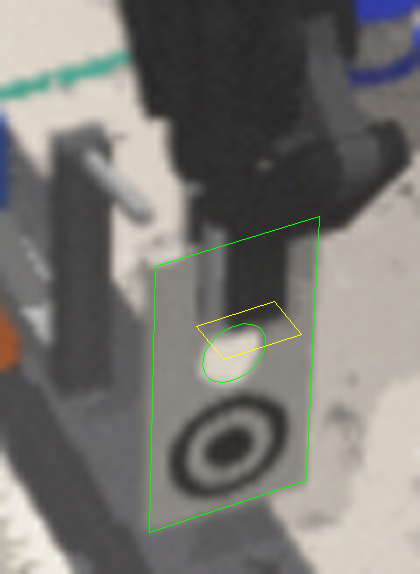

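The predicted tag outline matches the picture to about 1 px, with the eye at (233,352) in the crop and the peg tip at (146,215). I'll insert part way and check the force.

Emit:
jog_arm(
  series="0.0024 -0.05 0.001 0 0 0 -1;0.0024 -0.095 0.001 0 0 0 -1;0.0024 -0.115 0.001 0 0 0 -1;0.0024 -0.13 0.001 0 0 0 -1;0.0024 -0.145 0.001 0 0 0 -1;0.0024 -0.155 0.003 0 0 0 -1;0.0024 -0.165 0.003 0 0 0 -1;0.0024 -0.165 0.003 0 0 0 -1",
)

```text
time_s: 9.85
eef_pos: [461.3, -291.9, 161.9]
ee_rot: [-0.0, 1.0, -0.023, 0.0]
force: [0.7, -0.0, -0.4]
grip_width: 0.036
grip_force: 32.7
```

```bash
python3 look.py p2.png
```

```text
9.85 [ 461.26 -291.92  161.9 ] [-0.    1.   -0.02  0.  ] [ 0.73 -0.03 -0.4 ] 0.03554371855713237 32.71822929382324
tag_eye ([329.3, 354.7], 0.58) ([280.1, 424.7], 0.44) (array([ 460.32, -218.23,   68.83]), [39.1, 39.1])
peg_tip ([327.8, 356.6], 0.92) (None, 0) 
peg_root ([320.5, 347.5], 0.76) ([258.9, 452.0], 0.55) (array([ 471.6 , -263.29,  126.24]), [6.5, 6.5])
eye pred [328.11 352.72] [264.89 462.39]
```

View pics/p2.png

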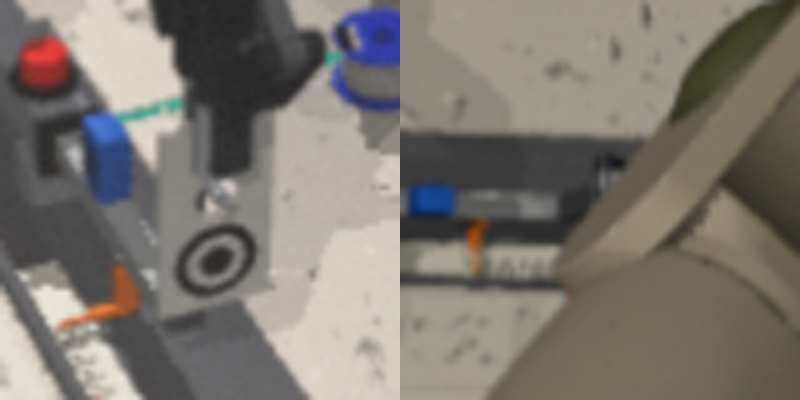

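The peg tip shows through the eye at crop (228,202), and there's no contact force. I'll go further in and lower.

Emit:
jog_arm(
  series="0.001 -0.015 0.003 0 0 0 -1;0.001 -0.03 0.006 0 0 0 -1;0.001 -0.03 0.011 0 0 0 -1;0.001 -0.03 0.015 0 0 0 -1;0.001 -0.03 0.018 0 0 0 -1;0.001 -0.03 0.018 0 0 0 -1",
)

```text
time_s: 11.0
eef_pos: [462.1, -280.1, 154.6]
ee_rot: [-0.0, 1.0, -0.023, -0.0]
force: [-0.1, 1.2, -0.5]
grip_width: 0.039
grip_force: 32.7
```

Emit:
jog_arm(
  series="0 0 0.003 0 0 0 -1;0 0 0.005 0 0 0 -1;0 0 0.005 0 0 0 -1",
)

```text
time_s: 11.38
eef_pos: [462.3, -280.3, 153.1]
ee_rot: [0.0, 1.0, -0.023, 0.0]
force: [-0.8, -1.0, 4.3]
grip_width: 0.039
grip_force: 33.4
```

Emit:
jog_arm(
  series="0 0 0 0 0 0 -0.85;0 0 0 0 0 0 -0.8;0 0 0 0 0 0 -0.75;0 0 0 0 0 0 -0.75;0 0 -0.02 0 0 0 -0.75;0 0 -0.05 0 0 0 -0.75;0 0 -0.1 0 0 0 -0.75;0 0 -0.18 0 0 0 -0.75;0 0 -0.25 0 0 0 -0.75;0 0 -0.25 0 0 0 -0.75",
)

```text
time_s: 12.62
eef_pos: [462.7, -280.5, 255.3]
ee_rot: [0.002, 1.0, -0.023, 0.002]
force: [0.1, 0.5, -1.4]
grip_width: 0.129
grip_force: 0.0
```

```bash
python3 look.py p3.png; python3 -c "
from h import *
print(plan((470.5,-105.5,140)),plan((470.5,-105.5,140),(1,-.05)))"
```

```text
12.625 [ 462.73 -280.52  255.31] [ 0.    1.   -0.02  0.  ] [ 0.14  0.49 -1.41] 0.1294601107365151 0.0
tag_eye ([327.9, 353.1], 0.6) (None, 0) 
peg_tip ([327.2, 355.7], 0.64) (None, 0) 
peg_root ([324.0, 344.6], 0.72) ([263.0, 452.5], 0.71) (array([ 462.43, -265.89,  122.2 ]), [4.9, 4.9])
eye pred [283.25 351.24] [261.65 468.26]
(array([ 0.0009, -0.4365,  0.2806]), array([0., 0., 0.])) (array([ 0.0009, -0.4365,  0.2806]), array([-8.00e-04,  1.00e-04, -9.98e-01]))
```

View pics/p3.png

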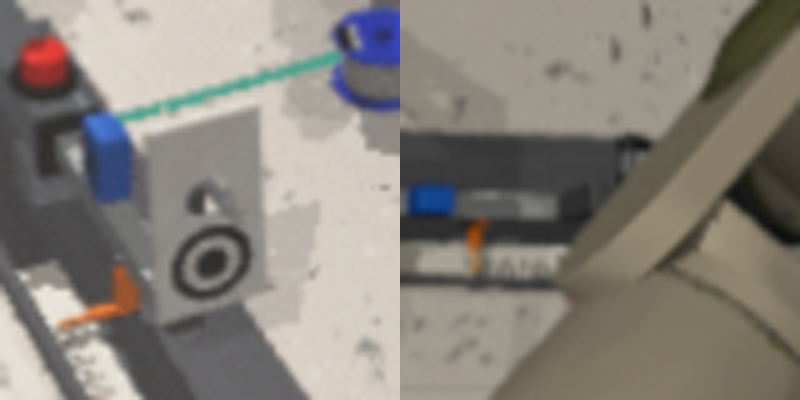

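The tag hangs on the peg, which shows through its eye at crop (208,198). Next I go above the button with the gripper turned for the handle and the fingers shut.

Emit:
jog_arm(
  series="0 -0.1 0 0 0 -0.11 -1;0 -0.25 0 0 0 -0.22 -1;0 -0.4 0 0 0 -0.33 -1;0.001 -0.4365 0.05 0 0 -0.44 -1;0.001 -0.4365 0.1 0 0 -0.55 -1;0.001 -0.4365 0.2 0 0 -0.66 -1;0.001 -0.4365 0.28 0 0 -0.77 -1;0.001 -0.4365 0.28 0 0 -0.88 -1;0.001 -0.4365 0.34 0 0 -0.998 -1;0.001 -0.4365 0.36 0 0 -0.998 -1;0.001 -0.4365 0.36 0 0 -0.998 -1",
)

```text
time_s: 14.4
eef_pos: [470.6, -105.6, 108.5]
ee_rot: [-0.0, 0.726, 0.688, -0.0]
force: [0.6, 0.3, 0.6]
grip_width: -0.002
grip_force: 0.0
```

```bash
python3 - <<'E'
from h import *
np.set_printoptions(precision=4,suppress=True)
s=sense();e=s["eef_pos"];print(s["time_s"],e,s["force"],s["joints"])
a=shot("side");K=8;c0,r0=290,260
A=cv2.resize(a["img"][r0:r0+75,c0:c0+60,::-1],None,fx=K,fy=K,interpolation=cv2.INTER_CUBIC)
cv2.imwrite("pics/b1.png",A)
print(plan((471,-105.5,100),(1,-.05)), proj(a,[(471,-105.5,74),e-[0,0,19]]), (proj(a,[(471,-105.5,74),e-[0,0,19]])-[c0,r0])*K)
E
```

```text
14.4 [ 470.6276 -105.6035  108.5148] [0.5839 0.3285 0.604 ] [-0.4643  0.3907  1.7988  0.      0.9531 -0.4107]
(array([0.0006, 0.0001, 0.0226]), array([ 0.0002,  0.    , -0.0019])) [[318.618  299.3656]
 [318.3342 293.6746]] [[228.9437 314.9246]
 [226.6732 269.397 ]]
```

View pics/b1.png

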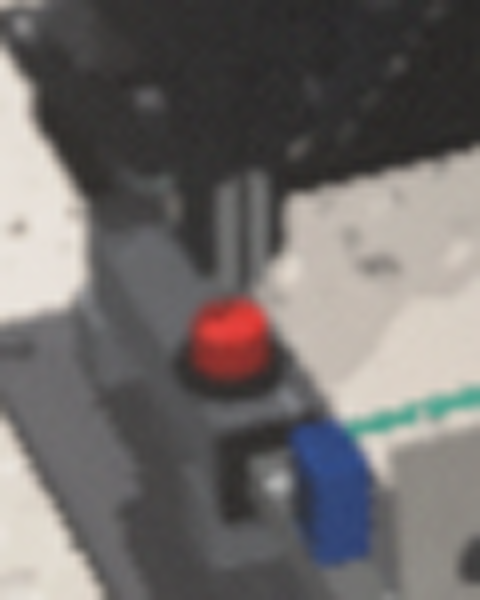

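The finger tips at crop (242,275) are right above the red button at (230,320), so I'll press down.

Emit:
jog_arm(
  series="0 0 0.015 0 0 0 -1;0 0 0.03 0 0 0 -1;0 0 0.04 0 0 0 -1;0 0 0.048 0 0 0 -1;0 0 0.053 0 0 0 -1;0 0 0.053 0 0 0 -1;0 0 0.053 0 0 0 -1",
)

```text
time_s: 15.32
eef_pos: [470.8, -105.7, 87.5]
ee_rot: [0.0, 0.725, 0.689, 0.0]
force: [0.1, 0.3, 0.8]
grip_width: -0.002
grip_force: 0.0
```

Emit:
jog_arm(
  series="0 0 0.005 0 0 0 -1;0 0 0.009 0 0 0 -1;0 0 0.009 0 0 0 -1",
)

```text
time_s: 15.7
eef_pos: [471.1, -105.8, 85.8]
ee_rot: [0.001, 0.724, 0.689, 0.0]
force: [-7.6, 2.5, 25.8]
grip_width: 0.002
grip_force: 12.4
```

Emit:
jog_arm(
  series="0 0 -0.05 0 0 0 -1;0 0 -0.14 0 0 0 -1;0 0 -0.14 0 0 0 -0.3;-0.1 0 -0.14 0 0 0 -0.3;-0.185 0 -0.14 0 0 0 -0.3;-0.185 0 -0.14 0 0 0 -0.3;-0.185 0 -0.14 0 0 0 -0.3",
)

```text
time_s: 16.58
eef_pos: [466.8, -178.9, 139.2]
ee_rot: [-0.001, 0.725, 0.689, -0.0]
force: [-0.2, -0.5, -0.5]
grip_width: 0.351
grip_force: 0.0
```

```bash
cat > st.py <<'E'
from fit0 import *
E
python3 - <<'E'
from h import *
np.set_printoptions(precision=4,suppress=True)
s=sense();e=s["eef_pos"];print(s["time_s"],e,s["force"],s["grip_width"])
a=shot("side");K=7;c0,r0=300,270
A=cv2.resize(a["img"][r0:r0+85,c0:c0+70,::-1],None,fx=K,fy=K,interpolation=cv2.INTER_CUBIC)
cv2.imwrite("pics/h1.png",A)
X=[(467,-179.4,84),e-[0,0,19]]
print(plan((467,-179.4,73),(1,-.05)),(proj(a,X)-[c0,r0])*K+K/2)
r=cv2.cvtColor(a["img"],cv2.COLOR_RGB2HSV).astype(int)[290:315,305:330];mk=((r[...,0]<8)|(r[...,0]>172))&(r[...,1]>140)&(r[...,2]>60);y,x=np.nonzero(mk);print("button",x.mean()+305,y.mean()+290,len(x))
E
```

```text
16.575 [ 466.7984 -178.9315  139.2171] [-0.1941 -0.4577 -0.5115] 0.3508312508871971
(array([-0.0018,  0.0005,  0.166 ]), array([-0.0005, -0.0004,  0.0004])) [[218.8085 313.9781]
 [216.3973 214.3562]]
button 317.8205128205128 303.7692307692308 39
```

View pics/h1.png

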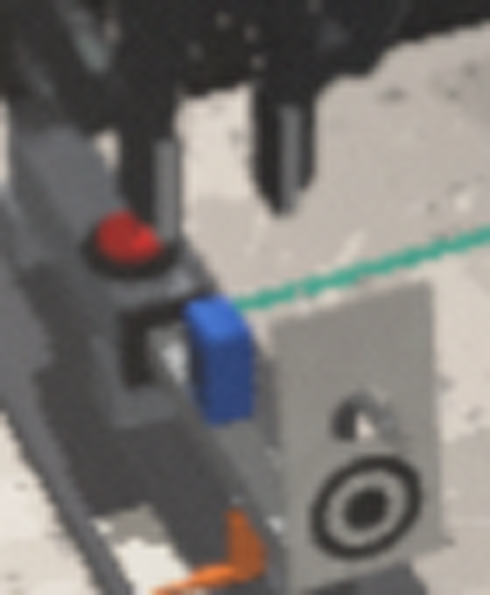

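The button is down; it now sits low in its housing at crop (125,238). The fingers straddle the handle at (218,360). I'll descend and grip.

Emit:
jog_arm(
  series="0 0 0.1 0 0 0 -0.3;0 0 0.15 0 0 0 -0.3;0 0 0.165 0 0 0 -0.3;0 0 0.165 0 0 0 -0.5;0 0 0.165 0 0 0 -1;0 0 0.165 0 0 0 -1;0 0 0.165 0 0 0 -1;0 0 0.165 0 0 0 -1",
  grip_force=40,
)

```text
time_s: 17.62
eef_pos: [466.8, -179.4, 74.6]
ee_rot: [-0.0, 0.724, 0.69, -0.0]
force: [-5.2, 0.9, 3.7]
grip_width: 0.179
grip_force: 41.0
```

```bash
cat > ptr.py <<'E'
from h import *
from fit import cmask,W,box,cen
E
sed -n '1,200p' fit.py | sed '/^obs={}/,$d' > f0.py
cat > ptr.py <<'E'
from f0 import *
e=sense();print(e["time_s"],e["eef_pos"],e["force"],e["grip_width"],e["grip_force"])
def loc(c,kind,z,roi):
    p,n,bb=cmask(c,kind,roi);return p,n,bb
u=np.array([np.sin(-.0555),-np.cos(.0555)]) # boom direction
for nm,c in(("side",s),("top",t)):
    for l in("pointer","mark_clip"):
        a=mark_of(l,c)
        if a:
            w=atz(c,a[0]["point"],15 if l=="pointer" else 8);print(nm,l,round(a[0]["confidence"],2),a[0]["point"],w,"s=",(w[:2]-[470.7,-101.4])@u)
H=lambda c:cv2.cvtColor(c["img"],cv2.COLOR_RGB2HSV).astype(int)
h=H(s);k=(h[...,0]>6)&(h[...,0]<20)&(h[...,1]>120)&(h[...,2]>80);k[:330]=0;k[400:]=0;k[:,:310]=0;k[:,385:]=0
y,x=np.nonzero(k)
print("orange side",sorted(zip(x.tolist(),y.tolist()))[:8],len(x))
for roi,c,n in(((318,345,362,388),s,"side"),((436,458,276,294),t,"top")):
    try:print("clip",n,cmask(c,'red',roi))
    except Exception as ex:print(n,"none")
h=H(t);k=(h[...,0]>6)&(h[...,0]<20)&(h[...,1]>120)&(h[...,2]>80);k[:262]=0;k[292:]=0;k[:,:415]=0;k[:,470:]=0
y,x=np.nonzero(k);print("orange top",sorted(zip(y.tolist(),x.tolist()))[-6:],len(x))
E
python3 ptr.py
```

```text
17.725 [ 466.81 -179.37   74.64] [-5.73  0.96  3.49] 0.17603976527464152 41.00402891635895
side pointer 0.93 [352.6, 320.9] [ 430.53 -207.87   15.  ] s= 108.5342325010324
side mark_clip 0.44 [378.0, 327.1] [ 414.32 -275.42    8.  ] s= 176.88418905657707
top pointer 0.59 [262.4, 390.7] [ 478.17 -116.35   15.  ] s= 14.50974167473847
orange side [(323, 354), (324, 354), (325, 354), (326, 353), (327, 352), (327, 353), (328, 351), (328, 352)] 60
clip side (array([327.97, 374.15]), 34, (np.int64(326), np.int64(331), np.int64(371), np.int64(377)))
top none
orange top [] 0f0.py:15: RuntimeWarning: Mean of empty slice.
  y,x=np.nonzero(M);return np.array([x.mean(),y.mean()]),len(x),(x.min(),x.max(),y.min(),y.max())
  ret = ret.dtype.type(ret / rcount)
```

The handle is gripped (15 mm opening) and the lock is released. I'll draw the boom out most of the way.

Emit:
jog_arm(
  series="-0.008 0 0 0 0 0 -1;-0.018 0 0 0 0 0 -1;-0.033 0 0 0 0 0 -1;-0.05 0 0 0 0 0 -1;-0.067 -0.001 0 0 0 0 -1;-0.084 -0.001 0 0 0 0 -1;-0.1 -0.001 0 0 0 0 -1;-0.112 -0.001 0 0 0 0 -1;-0.12 -0.001 0 0 0 0 -1;-0.125 -0.001 0 0 0 0 -1;-0.125 -0.001 0 0 0 0 -1",
)

```text
time_s: 19.3
eef_pos: [464.6, -230.0, 74.6]
ee_rot: [0.001, 0.724, 0.689, 0.0]
force: [-1.1, 2.6, 5.3]
grip_width: 0.179
grip_force: 41.3
```

```bash
python3 ptr.py 2>/dev/null; python3 - <<'E' 2>/dev/null
from f0 import *
# initial images
P=cv2.imread;S1={**s,"img":P("pics/s1.png")[:,:,::-1]};T1={**t,"img":P("pics/t1.png")[:,:,::-1]}
u=np.array([np.sin(-.0555),-np.cos(.0555)]);n=np.array([-u[1],u[0]])
o=np.array([470.7,-101.4])
def sl(w):return np.array([(w[:2]-o)@u,(w[:2]-o)@n])
print("pointer t1",sl(atz(t,(279.6,424.6),15)),"s1",sl(atz(s,(354.0,322.5),15)))
p=[470.7,-101.4,-1.6263]
for nm,c,b in(("s",s,(327.9,374.1)),("t",t,(444.71,282.5))):
    for H in(16,12):
        f=lambda q:cen(c,W(p,box(q[0]-2.5,q[0]+2.5,q[1]-6,q[1]+6,8,8+H)))-b
        print("clip",nm,H,least_squares(f,[170,-41],diff_step=1e-3).x)
for nm,c,roi in(("s",S1,(300,350,340,362)),("t",T1,(415,435,262,292))):
    print(nm);h=cv2.cvtColor(c["img"],cv2.COLOR_RGB2HSV).astype(int);k=(h[...,0]>6)&(h[...,0]<22)&(h[...,1]>90)&(h[...,2]>70)
    a=k[roi[2]:roi[3],roi[0]:roi[1]];y,x=np.nonzero(a);print(sorted(zip((x+roi[0]).tolist(),(y+roi[2]).tolist())))
E
```

```text
19.4 [ 464.6  -229.94   74.59] [-0.38  3.29  4.79] 0.17836504484700974 41.28700375556946
side pointer 0.77 [366.3, 328.1] [ 427.04 -252.31   15.  ] s= 153.09662614831353
side mark_clip 0.49 [376.6, 328.9] [ 419.22 -273.31    8.  ] s= 174.50031009474597
top pointer 0.41 [261.7, 400.0] [ 479.97 -143.28   15.  ] s= 41.30475854071355
top mark_clip 0.74 [201.5, 385.6] [ 658.34 -106.38    8.  ] s= -5.439161499773834
orange side [(331, 370), (332, 370), (334, 369), (335, 369), (336, 368), (337, 367), (337, 368), (338, 366)] 66
clip side (array([328.  , 373.95]), 37, (np.int64(325), np.int64(331), np.int64(371), np.int64(377)))
top none
orange top [] 0
pointer t1 [113.88 -36.72] s1 [113.89 -32.62]
```

```bash
python3 - <<'E'
from f0 import *
def W(p,X):
    c,q=np.cos(p[2]),np.sin(p[2]);X=np.atleast_2d(X);return np.c_[p[0]+c*X[:,0]-q*X[:,1],p[1]+q*X[:,0]+c*X[:,1],X[:,2]]
u=np.array([np.sin(-.0555),-np.cos(.0555)]);n=np.array([-u[1],u[0]]);o=np.array([470.7,-101.4])
sl=lambda w:np.array([(w[:2]-o)@u,(w[:2]-o)@n])
print("pointer now side",sl(atz(s,(370.1,330.6),15)))
p=[470.7,-101.4,-1.6263]
for nm,c,b in(("s",s,(327.95,374.05)),("t",t,(444.71,282.5))):
    for z0,H in((8,16),(8,12),(0,16)):
        f=lambda q:cen(c,W(p,box(q[0]-2.5,q[0]+2.5,q[1]-6,q[1]+6,z0,z0+H)))-b
        print("clip",nm,z0,H,least_squares(f,[170,-41],diff_step=1e-3).x)
for y in(-33,-35,-37):print("aligned pointer px",y,proj(s,W(p,[(s_,y,15) for s_ in(168,170,172,174,176)])))
h=cv2.cvtColor(s["img"],cv2.COLOR_RGB2HSV).astype(int)[364:380,322:342]
print(h[...,0]);print(h[...,1])
E
```

```text
pointer now side [165.32 -34.55]
clip s 8 16 [174.98 -43.99]
clip s 8 12 [172.98 -43.24]
clip s 0 16 [167.04 -41.02]
clip t 8 16 [171.99 -42.47]
clip t 8 12 [172.49 -42.37]
clip t 0 16 [173.92 -42.11]
aligned pointer px -33 [[331.81 370.77]
 [332.17 371.41]
 [332.54 372.06]
 [332.91 372.7 ]
 [333.28 373.35]]
aligned pointer px -35 [[330.88 371.02]
 [331.24 371.66]
 [331.61 372.31]
 [331.98 372.96]
 [332.34 373.61]]
aligned pointer px -37 [[329.95 371.27]
 [330.31 371.92]
 [330.68 372.57]
 [331.04 373.22]
 [331.41 373.87]]
[[ 90 150  15  15  18  19  19  21  19  21  20  19  18  30   0 150 165  13
    4   7]
 [  0 150 165  11  19  20  19  19  18  23  19  18  18  17  10   0   6   8
    9  10]
 [  0 165 158   8  15  18  18  20  20  21  21  19  20  17  10   9  10  10
   11  11]
 [ 17   0 150 150   8  19  17  19  19  18  18  21  17  15  11  11  11  11
   11  11]
 [ 17   0 165 150  15  12  18  18  17  16  13  14  12  11  10  11  11  11
   10  10]
 [ 20  20   0 150 174   7   8   7  11  11  11  12  12  10  10  11  10   8
    8  10]
 [ 17  15   6   0 178   0   2   3   8  10  11  11  10  12  14 
[... 1449 characters left out ...]
  21   9
    3   8]
 [ 21  23  44 149 178 180 182 184 152  58  32  24  21  23  24  26  22  20
    9  10]
 [ 18  24  37 110 171 172 172 174 150  78  75  44  24  22  25  26  25  20
   18   9]
 [ 19  25  40  94 157 167 168 171 171 143 141  73  26  22  22  24  24  23
   18  14]
 [ 18  26  43  98 156 165 168 168 170 145  92  37  23  22  24  19  17  15
   15  18]
 [ 17  23  45 104 162 167 173 174 171 117  37  24  22  22  23  18  23  17
   16  21]
 [ 16  18  31  68 151 170 173 166 166 118  30  22  23  23  22  21  21  20
   18  19]
 [ 17  18  24  46 107 129 132 118 110  69  15  16  20  24  21  23  22  17
   17  18]
 [ 20  22  24  30  37  40  44  40  31  13   8   9  20  21  21  21  20  18
   17  18]]
```

```bash
cat > clip.py <<'E'
from f0 import *
from itertools import product
def W(p,X):
    c,q=np.cos(p[2]),np.sin(p[2]);X=np.atleast_2d(X);return np.c_[p[0]+c*X[:,0]-q*X[:,1],p[1]+q*X[:,0]+c*X[:,1],X[:,2]]
p=[470.7,-101.4,-1.6263]
def soft(f,c,roi):
    im=cv2.imread("pics/"+f).astype(float);u0,u1,v0,v1=roi;a=im[v0:v1,u0:u1]
    r=a[...,2]-a[...,:2].max(2);return np.clip(r/np.percentile(r,97),0,1)
def rend(c,X,roi):
    u0,u1,v0,v1=roi;K=8;h=cv2.convexHull((((proj(c,X)-[u0,v0]+.5)*K)).astype(np.float32)).astype(np.int32)
    A=np.zeros(((v1-v0)*K,(u1-u0)*K),np.float32);cv2.fillConvexPoly(A,h,1);A=cv2.GaussianBlur(A,(0,0),5)
    return cv2.resize(A,(u1-u0,v1-v0),interpolation=cv2.INTER_AREA)
rs=(319,338,366,384);rt=(438,452,276,290)
Ms=soft("s1.png",s,rs);Mt=soft("t1.png",t,rt)
for (wy,H) in((12,16),(16,12)):
    for nm,c,M,roi in(("s",s,Ms,rs),("t",t,Mt,rt)):
        R=[]
        for q,y in product(np.arange(166,180,.5),np.arange(-50,-34,.5)):
            X=W(p,box(q-2.5,q+2.5,y-wy/2,y+wy/2,8,8+H));R.append((float(((rend(c,X,roi)-M)**2).sum()),q,y))
        R.sort();print(wy,H,nm,[tuple(np.round(x,2).tolist()) for x in R[:4]])
E
python3 clip.py
```

```text
12 16 s [(2.56, 174.5, -44.0), (2.62, 175.0, -44.0), (2.65, 175.0, -43.5), (2.67, 174.5, -43.5)]
12 16 t [(1.28, 172.0, -43.5), (1.29, 173.0, -43.0), (1.31, 172.0, -43.0), (1.34, 172.5, -43.0)]
16 12 s [(8.27, 172.5, -42.0), (8.32, 173.0, -42.5), (8.34, 172.5, -42.5), (8.4, 172.0, -42.5)]
16 12 t [(1.71, 173.0, -43.0), (1.75, 173.0, -42.5), (1.76, 172.5, -43.0), (1.78, 173.0, -43.5)]
```

```bash
python3 - <<'E'
from clip import *
im=cv2.imread("pics/s1.png").astype(int);a=im[367:382,322:337];print((a[...,2]-a[...,1]));
im=cv2.imread("pics/t1.png").astype(int);a=im[266:290,420:450];print((a[...,2]-a[...,0]))
X=W(p,box(172.2,177.2,-50,-38,8,24));print(cv2.convexHull(proj(s,X).astype(np.float32)).reshape(-1,2))
for z in(8.5,10,12,15):print(z,[(lambda w:(np.round(np.linalg.inv(np.array([[np.cos(p[2]),-np.sin(p[2])],[np.sin(p[2]),np.cos(p[2])]]))@(w[:2]-p[:2]),1)))(atz(s,(374.1,332.2),z))])
E
```

```text
12 16 s [(2.56, 174.5, -44.0), (2.62, 175.0, -44.0), (2.65, 175.0, -43.5), (2.67, 174.5, -43.5)]
12 16 t [(1.28, 172.0, -43.5), (1.29, 173.0, -43.0), (1.31, 172.0, -43.0), (1.34, 172.5, -43.0)]
16 12 s [(8.27, 172.5, -42.0), (8.32, 173.0, -42.5), (8.34, 172.5, -42.5), (8.4, 172.0, -42.5)]
16 12 t [(1.71, 173.0, -43.0), (1.75, 173.0, -42.5), (1.76, 172.5, -43.0), (1.78, 173.0, -43.5)]
[[  4   0   0   1   5   4   5   8   6   5   4   4   4   4   6]
 [  4   1   1   2   2   3   5   8   8   9   7   4   4   4   5]
 [  6   3   1   1   6   8  14  28  19   9   5   4   4   4   4]
 [  6   5   3  15  42  58  75  82  64  23   5   5   4   5   4]
 [  7   6  16  82 119 132 141 140 100  32  11   6   5   4   4]
 [  5   8  21 107 145 146 139 125  95  30  12   6   3   4   3]
 [  6   7  20  70 111 110 105 103  92  48  49  19   4   5   4]
 [  6   8  23  57  94  99  99 101 103  90  90  34  10   7   4]
 [  5   7  25  60  93  98 100 103 103  74  51  18   6   6   4]
 [  4   5  27  61  97 101 109 113 108  53  14   6   7   7   3]
 [  5   6  11  40  95 106 104 105 104  54   9   6   3   7   7]
 [  5   6   6  27  6
[... 2745 characters left out ...]
7  17  17  16  16  17  17  17  16  17  16  14  14  14  15  15
   17  17  18  18  19  23  25  25  22  19  18  16]
 [ 17  17  15  15  16  17  17  16  17  16  17  17  16  14  12  14  15  15
   16  17  18  19  17  18  18  19  18  18  18  18]
 [ 17  15  14  13  14  16  16  15  15  16  17  17  16  15  14  13  14  13
   16  16  17  18  18  17  18  19  19  18  19  18]
 [ 16  14  13  14  16  16  14  13  14  15  15  15  15  15  15  13  13  14
   16  17  17  17  17  17  18  18  18  19  19  18]]
[[331.19 376.99]
 [325.58 378.54]
 [324.69 376.9 ]
 [324.57 370.94]
 [330.21 369.4 ]
 [331.13 371.02]]
8.5 [array([170.8, -33.3])]
10 [array([172.2, -33.9])]
12 [array([174.2, -34.6])]
15 [array([177.2, -35.8])]
```

```bash
python3 - <<'E' | tail -12
from clip import *
M=np.array([[np.cos(p[2]),-np.sin(p[2])],[np.sin(p[2]),np.cos(p[2])]])
L=lambda w:np.round(M.T@(w[:2]-p[:2]),1)
for n,a,b in(("nib",(374.0,332.2),(279.6,445.15)),("ptr",(354.2,322.5),(279.3,424.5))):
    w,r=tri([s,t],[a,b]);print(n,w,r,L(w),L(atz(t,b,15)))
    for z in(10,12,15):print(z,L(atz(s,a,z)),L(atz(t,b,z)))
E
```

```text
12 16 s [(2.56, 174.5, -44.0), (2.62, 175.0, -44.0), (2.65, 175.0, -43.5), (2.67, 174.5, -43.5)]
12 16 t [(1.28, 172.0, -43.5), (1.29, 173.0, -43.0), (1.31, 172.0, -43.0), (1.34, 172.5, -43.0)]
16 12 s [(8.27, 172.5, -42.0), (8.32, 173.0, -42.5), (8.34, 172.5, -42.5), (8.4, 172.0, -42.5)]
16 12 t [(1.71, 173.0, -43.0), (1.75, 173.0, -42.5), (1.76, 172.5, -43.0), (1.78, 173.0, -43.5)]
nib [ 426.92 -273.22   11.98] [0.3, 0.3] [174.  -34.2] [173.4 -34. ]
10 [172.  -33.8] [174.6 -33.7]
12 [174.  -34.5] [174.1 -33.9]
15 [176.9 -35.7] [173.4 -34. ]
ptr [ 430.09 -213.36   14.81] [1.6, 1.6] [114.  -34.3] [113.6 -35.9]
10 [109.1 -30.9] [114.6 -35.6]
12 [111.3 -31.7] [114.2 -35.7]
15 [114.5 -32.8] [113.6 -35.9]
```

Emit:
jog_arm(
  series="-0.006 0 0 0 0 0 -1;-0.012 0 0 0 0 0 -1;-0.018 0 0 0 0 0 -1;-0.023 0 0 0 0 0 -1;-0.023 0 0 0 0 0 -1;-0.023 0 0 0 0 0 -1;-0.023 0 0 0 0 0 -1",
)

```text
time_s: 20.98
eef_pos: [464.2, -239.1, 74.6]
ee_rot: [0.001, 0.724, 0.689, 0.0]
force: [-0.2, 3.3, 5.7]
grip_width: 0.18
grip_force: 41.3
```

```bash
python3 ptr.py 2>/dev/null; python3 - <<'E'
from h import *
a=shot("side");im=a["img"].astype(int);print((im[...,0]-im[...,2])[366:381,322:346]);print((im[...,1])[366:381,322:346])
r=regions_of("tag",a);print(r[0]["confidence"],r[0]["point"],r[0]["region"].sum()) if r else 0
print(mark_of("tag_eye",a)[:1],mark_of("peg_tip",a)[:1])
cv2.imwrite("pics/e1.png",a["img"][:,:,::-1])
E
```

```text
21.075 [ 464.21 -239.1    74.62] [-0.16  3.16  5.36] 0.17924762945541364 41.30870461463928
side pointer 0.82 [371.0, 332.7] [ 429.77 -268.68   15.  ] s= 169.28888768682236
side mark_clip 0.6 [377.2, 328.4] [ 417.61 -274.44    8.  ] s= 175.7221814990276
orange side [(332, 373), (333, 373), (335, 372), (336, 372), (338, 370), (338, 371), (339, 369), (339, 370)] 68
clip side (array([328.05, 374.03]), 37, (np.int64(325), np.int64(332), np.int64(371), np.int64(377)))
top none
orange top [] 0
[[  2   0   2   4  11  11  15  19  18  16  14  13  13  15   6   0  -1   1
    1   2   4  25  74 101]
 [  7   1  -2   0   4   8  13  16  17  17  17  16  13  15  12   3  -1  -1
    2   8  13  28  77 102]
 [  8   1   1   1   2   6  13  18  17  17  17  17  14  16  16  10   7  13
   32  54  73  70  85 103]
 [ 13   8   0   1   4   9  20  34  28  19  17  15  15  15  20  31  50  88
  111 127 138 114 101 108]
 [ 15   8   6  13  37  54  76  90  73  33  19  19  21  23  27  59 106 151
  161 157 147 116 103  96]
 [ 18  13  16  77 114 128 143 140 104  43  25  41  59  75  69  88 123 143
  142 128  99  78  62  51]
 [
[... 1842 characters left out ...]
  53  54  56  63  98 152 148 136 165 157 146 146
  143 115  92  78  75  76]
 [223 216 168  98  56  53  54  55  54  65 102 141 131 118 138 139 135 138
  145 137 101  78  74  75]
 [223 220 198 131  71  53  53  57  59  65  90 118 125 118 135 148 158 157
  188 193 152  98  77  75]
 [222 221 211 156  99  78  64  66  68  70  86 135 148 154 183 197 207 206
  218 221 199 134  99  93]
 [217 215 208 190 174 155 117  81  71  73  90 129 184 172 175 196 216 220
  222 223 218 164 113 102]
 [212 208 208 205 203 195 152  99  73  74  92 111 156 175 191 204 186 181
  199 218 220 167 125  91]]
0.9 [352.1, 363.0] 875
[{'point': [344.6, 365.5], 'confidence': 0.93}] [{'point': [348.9, 370.4], 'confidence': 0.91}]
```

Emit:
jog_arm(
  series="-0.0005 0 0 0 0 0 -1;-0.0005 0 0 0 0 0 -1;-0.0005 0 0 0 0 0 -1;-0.0005 0 0 0 0 0 -1;-0.0005 0 0 0 0 0 -1;-0.0005 0 0 0 0 0 -1",
)

```text
time_s: 22.22
eef_pos: [464.2, -239.1, 74.6]
ee_rot: [0.001, 0.724, 0.689, 0.0]
force: [-0.4, 4.1, 5.2]
grip_width: 0.179
grip_force: 41.3
```

```bash
python3 - <<'E'
from h import *
np.set_printoptions(precision=2,suppress=True)
a=shot("side");s=sense();print(s["time_s"],s["eef_pos"],s["force"],s["dq"].round(4),s["grip_width"])
r=regions_of("tag",a);print(r[0]["point"],r[0]["region"].sum());e=m("tag_eye",a);print(e,m("peg_tip",a),m("peg_root",a))
y,x=np.nonzero(r[0]["region"]);print(x.min(),x.max(),y.min(),y.max())
o=np.array([463.0,-266.5,0])+60*np.array([-.0555,-.998,0]) # peg root now
for d in(5,15):
    w=o+d*np.array([-.0555,-.998,0]);z=125+d*.176-6
    q=proj(a,[w+[dx,0,z+dz] for dx,dz in((0,0),(-23,36),(23,36),(23,-52),(-23,-52))]);print(d,q.tolist())
E
```

```text
22.275 [ 464.19 -239.1    74.59] [0.63 4.15 5.51] [-0. -0. -0. -0.  0. -0.] 0.17780282208912015
[351.4, 361.5] 918
([347.0, 366.9], 0.76) ([347.0, 372.0], 0.6) ([342.6, 361.8], 0.81)
351 376 328 373
5 [[361.46531344904423, 345.0634645691548], [350.37470838681224, 332.94759939807915], [373.2309412654948, 326.07677125903587], [371.65724288694884, 362.9230318198609], [349.85171968890927, 370.04953683414226]]
15 [[363.7716155001072, 347.6642325090709], [352.64010967482426, 335.5087797165194], [375.6795244338115, 328.5235477529349], [373.97120331823277, 365.58800777767925], [352.00002100356437, 372.8287663990825]]
```

```bash
python3 -c "
from rig import finish_job
print(finish_job())"
```

```text
the job is handed in; nothing more can be done
None
```

I handed the job in at about 22 s. By my last measurements the tag hangs on the peg, the button is down, and the gripper holds the boom drawn out about 60 mm, with the pointer level with the clip to about 1 mm.

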